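Bar a plaster cat in the drying bay

TASK

Slide the board with the plaster cat standing on it into the low drying bay, under the slatted shelf, until it is fully home against the back stop; the cat must stay standing on the board. Then lock the bay by sliding the steel rod from the left through both steel lugs in front of the board, so that its end comes out beyond the right lug, and let go. Leave the second cat, the mould and the spatula where they are.

Things in the scene. Friction and masses are not known exactly. Their poses are not given: they have to be found in the camera images.
- rack: Pale wooden drying bay fixed to the bench, mouth to -x. Origin on the bench mid-bay; x points inwards, y left. Two guide battens 15 mm high, from x = -60 mm inwards, leave a channel 96 mm wide (y +-48). Posts at y +-50 to 68 mm, behind x = -18 mm, carry the shelf. The board is home with its origin at x = 0, y = 0 here, its x along this x.
- shelf_edge (a point): Middle of the front edge of the slatted shelf over the bay, at its underside: x = -48 mm, 145 mm above the bench. Shelf 140 mm wide, 12 mm thick, slats to x = +81 mm; a block mould fixed on its rear half reaches 190 mm up. Axes as the rack's.
- back_stop (a point): Middle of the front face of the back stop (15 mm high): x = +58 mm of the rack, on the bench.
- left_lug (a point): Middle of the opening of the left steel lug, 5 mm above the bench (the rod's axis height), at x = -78, y = +64 mm of the rack. The lug is an arch on the bench 36 mm wide (x), 27 mm high, 8 mm thick (y); opening 18 mm wide, 18 mm high, down to the bench. The rod passes along -y. Axes as the rack's.
- right_lug (a point): The same of the right lug, at y = -64 mm of the rack, 128 mm from the left one. The board passes between the lugs (120 mm).
- board: Loose plywood board 115 mm (x) by 90 mm (y) by 18 mm thick, lying flat on the bench. Origin at the centre of its underside; x points to the end that goes into the bay first. At the other end (x = -42 mm) an upright wooden grip tab stands on it, 22 mm (x) by 14 mm (y), its top 70 mm above the bench. The cat stands at about x = +28 mm. 180 g.
- board_grip (a point): Where to pinch the board's tab (across its 14 mm): x = -42 mm of the board, 48 mm above the bench; axes as the board's.
- cat: White plaster cat, sitting, 97 mm high, round foot 44 mm across, standing loose on the board. Origin at the centre of its foot, z up.
- rod: Loose steel rod 10 mm thick lying on the bench with a pale wooden upright grip tab at one end, 22 mm (x) by 14 mm (y) by 62 mm high. Origin at the centre of the tab's underside; the rod runs from the tab along -y, its axis 5 mm up, its free end 189 mm from the origin. 90 g.
- rod_grip (a point): Where to pinch the rod's tab (across its 14 mm, along the rod): 46 mm above the bench over the rod's origin; axes as the rod's.
- rod_tip (a point): Free end of the rod, on its axis.
- spare_cat: Second plaster cat like the first, standing on the bench; not to be disturbed. Origin at the centre of its foot.
- mould: Small white plaster mould with a blue lining, 110 x 90 x 43 mm, on the bench; not to be disturbed. Origin at the centre of its underside.
- spatula: Spatula, 200 mm, lying on the bench on the right; not to be disturbed. Origin under its middle.
Mind the look-alikes: they are no part of the job. What is shaped like the rod but orange is not meant. Of the things that look like the board, the smaller one is meant.

How it is judged:
By the outcome, as a careful person would: the job done as asked, in the order asked, and still so for the second after the job is handed in, with the robot touching nothing.
It also fails if it takes over 72 s, if anything falls off the work surface, if the arm or the gripper's body presses on something with over 40 N, if the wrist force passes 120 N, or if a joint passes its speed limit or range.

ROBOT

A 6-joint arm with a two-finger parallel gripper is mounted at the origin on the work surface. World frame = base frame: x ahead of the robot, y to its left, z up, the work surface at z = 0. Lengths are in m, angles in rad, forces in N, time in s.
With the tool pointing down it reaches from about 0.375 to 0.925 m from the base axis. Payload 5.7 kg.
Tool frame: the origin (TCP) lies midway between the tips of the shut fingers; the grasp point (between the pads) lies 19 mm behind it; z points along the fingers, y is the line along which they close (so a half turn about z gives the same grasp; the last joint's range is limited). The gripper opens to 88 mm and grips with 3 to 60 N. Pads are 20 mm wide; open, the fingers measure 115 mm over their backs; the gripper's body (75 mm by 178 mm) begins 61 mm behind the grasp point.
Start: joints at [1.074, 0.359, 1.51, -0, 1.272, -0.115], TCP at [0.224, 0.557, 0.223] pointing down, gripper open.
Joint ranges: [-2.97, 2.97], [-1.01, 2.36], [0.21, 2.38], [-0.96, 4.11], [0.2, 2.71], [-2.98, 2.98]. Speed limits (rad/s): [2.39, 2.39, 3.14, 3.14, 3.14, 3.14].

INTERFACE

Orientations are given as a unit quaternion [x, y, z, w].
In Python, from bench import move_ptp, servo_line, goto_joints, move_gripper, sleep, inverse_kinematics, capture, PlanningError, close_job, spot_in, silhouettes, current_clock, current_joint_pos, current_qvel, current_joint_torque, current_position, current_orientation, current_force, current_torque, current_finger_gap, current_grip_force gives the robot as it stands. Calls block until the motion is done:
- move_ptp(position, orientation): joint-space move of the TCP to a pose.
- servo_line(position, orientation=None, rate=0.15, contact_N=None): straight line of the TCP; orientation=None keeps the orientation; rate is the mean speed in m/s. With contact_N (N) it stops when the force on the tool has changed by that much, and returns True; else False.
- goto_joints(angles): joint-space move.
- move_gripper(opening): finger opening in m; the grip force is fixed at half the most; returns when the fingers have stopped.
- sleep(seconds).
- inverse_kinematics(position, orientation): joint angles nearest the present ones, or None.
- capture(name): name is "scene" or "top" or "wrist"; returns a dict with "image" (400x640x3 uint8, blue, green, red), "range_z" (400x640 float32, m along the optical axis (not along the pixel's ray), 0 where there is no reading), "intrinsics" (3x3 intrinsics, pixels), "R" (3x3) and "t" (3): a world point X has camera coordinates R X + t. Camera axes: x right, y down, z forward; pixel columns grow to the right and rows downward; lengths in m; the calibration is good to about 2 mm. A picture is of the moment at which its call begins.
A pose or a line that the arm cannot do raises PlanningError and nothing moves.
- close_job(): hands the job in; it is judged then, once.
Trained networks look in the newest picture that a camera, given by its name, has taken for a name from the list of things; names that differ only in an ending like _2 or _b are one class to them, and where a whole thing is asked for, a point or a joint stands for the part that bears it (a point fixed in the world has none). Each returns a list of dicts, best first, with "conf" (0 to 1); they miss things now and then, are a little off and sometimes report something else, mostly with a low value. They report only what shows in the picture. A call takes as long as a camera call. They do not tell look-alikes from the thing itself.
- spot_in(camera, query): "xy" ([column, row] in pixels, amid what is visible of it).
- silhouettes(camera, query): "region" (400x640 bool, what is visible of it) and "xy" ([column, row] in pixels, amid what is visible of it).
Readings, each from a call of its own:
- current_clock(): time.
- current_joint_pos(): joint angles.
- current_qvel(): joint speeds.
- current_joint_torque(): joint torques, N m.
- current_position(): TCP position.
- current_orientation(): TCP orientation.
- current_force(): force on the tool from outside, world axes, zero at the start.
- current_torque(): the same for the moment, N m.
- current_finger_gap(): finger opening in m.
- current_grip_force(): force on a finger pad.
Only numpy, scipy, OpenCV 4.12 (cv2) and the standard library are available. Lean on these libraries where they do the work, as an engineer would, in place of code of your own. Each camera call takes 0.05 s, during which the arm holds its last target. There are 200 camera calls.

## Working session

There is one attempt and no reset: what is moved stays moved. The work goes in short steps, each a Python script; the robot and the scene stay as the last script left them, time stands still between calls to the robot, and variables do not carry over. Pictures are saved under pics/ and viewed, at most 10 in all, crops included, and the job is handed in when it is done.

```bash
mkdir -p pics; ls
cat > h.py <<'E'
import numpy as np, cv2
from bench import *
def world(c,u,v,z=None):
    K,R,t=c["intrinsics"],np.array(c["R"]),np.array(c["t"])
    d=np.linalg.inv(K)@np.array([u,v,1.0])
    o=-R.T@t; w=R.T@d
    if z is None:
        return o+w*c["range_z"][int(v),int(u)]
    return o+w*(z-o[2])/w[2]
def cloud(c,mask=None):
    K,R,t=np.array(c["intrinsics"]),np.array(c["R"]),np.array(c["t"])
    D=c["range_z"]; m=D>0
    if mask is not None: m&=mask
    v,u=np.nonzero(m); z=D[m]
    P=np.linalg.inv(K)@np.vstack([u*z,v*z,z])
    return ((R.T@(P-t[:,None])).T),u,v
def pix(c,X):
    p=np.array(c["intrinsics"])@(np.array(c["R"])@X+np.array(c["t"])); return p[:2]/p[2]
E
python3 - <<'E'
from h import *
print(current_clock())
for n in("scene","top"):
    c=capture(n); cv2.imwrite(f"pics/{n}0.png",c["image"])
    np.savez(f"{n}0.npz",**{k:np.array(c[k]) for k in("image","range_z","intrinsics","R","t")})
    print(n,-np.array(c["R"]).T@np.array(c["t"]))
    for q in("rack","board","cat","rod","left_lug","spare_cat","mould","spatula","board_grip","rod_grip","rod_tip","shelf_edge","back_stop","right_lug"):
        for r in spot_in(n,q): 
            u,v=r["xy"]; print(n,q,round(r["conf"],2),np.round([u,v]),np.round(world(c,u,v),3))
print(current_clock())
E
```

```text
pics
0.0
scene [1.07709553 0.39718664 1.19049277]
scene rack 0.95 [270. 257.] [1.077 0.397 1.19 ]
scene board 0.94 [271. 120.] [ 0.25  -0.334  0.028]
scene board 0.84 [251. 174.] [ 0.467 -0.258  0.018]
scene board 0.59 [388. 274.] [ 0.533  0.27  -0.004]
scene cat 0.7 [239. 168.] [ 0.501 -0.269  0.082]
scene cat 0.66 [280. 254.] [0.713 0.043 0.187]
scene cat 0.31 [390. 278.] [0.548 0.282 0.012]
scene rod 0.78 [473. 295.] [0.468 0.496 0.005]
scene rod 0.75 [391. 276.] [0.539 0.282 0.012]
scene left_lug 0.58 [275. 256.] [0.724 0.036 0.192]
scene spare_cat 0.82 [196. 223.] [ 0.712 -0.264  0.059]
scene mould 0.58 [333. 329.] [0.756 0.225 0.028]
scene spatula 0.78 [197. 161.] [ 0.514 -0.449  0.005]
scene spatula 0.44 [276. 258.] [0.725 0.039 0.186]
scene board_grip 0.61 [266. 120.] [ 0.257 -0.354  0.021]
scene board_grip 0.56 [250. 177.] [ 0.477 -0.255  0.016]
scene rod_grip 0.72 [390. 278.] [0.545 0.28  0.004]
scene rod_grip 0.7 [464. 291.] [ 0.467  0.472 -0.   ]
scene rod_grip 0.69 [252. 174.] [ 0.468 -0.254  0.02 ]
scene rod_tip 0.59 [463. 289.] [ 0.462  0.466 -0.002]
scene shelf_edge 0
[... 685 characters left out ...]
 219.] [ 0.456 -0.267  0.018]
top spare_cat 0.83 [429. 134.] [ 0.698 -0.268  0.057]
top mould 0.9 [263. 122.] [0.741 0.215 0.033]
top spatula 0.93 [493. 196.] [ 0.526 -0.459  0.009]
top board_grip 0.59 [428. 222.] [ 0.439 -0.254  0.067]
top board_grip 0.57 [455. 292.] [ 0.249 -0.331  0.026]
top rod_grip 0.79 [172. 213.] [0.473 0.476 0.006]
top rod_grip 0.66 [239. 184.] [0.56  0.283 0.004]
top rod_tip 0.8 [180. 214.] [0.471 0.452 0.01 ]
top rod_tip 0.76 [240. 184.] [0.558 0.28  0.008]
top rod_tip 0.21 [339. 125.] [ 0.739 -0.01   0.017]
top shelf_edge 0.6 [334. 127.] [0.681 0.01  0.157]
top back_stop 0.89 [335. 129.] [0.675 0.008 0.159]
top right_lug 0.82 [338. 126.] [ 0.738 -0.006  0.014]
1.5
```

View pics/top0.png

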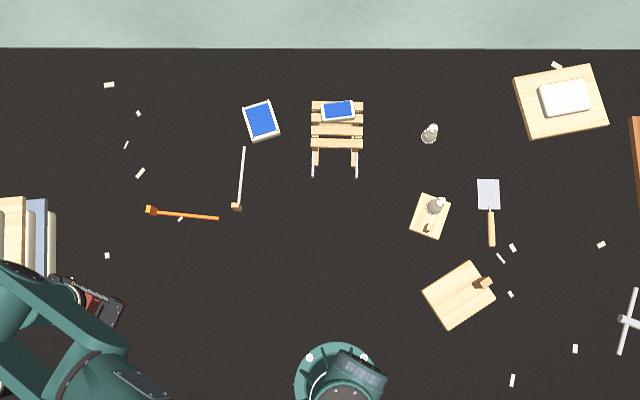

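View pics/scene0.png

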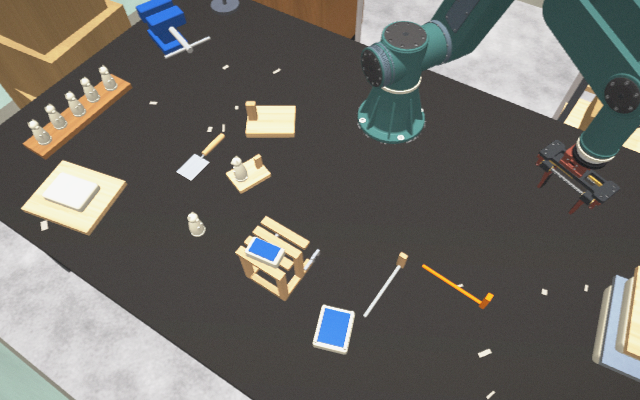

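The top view shows the bay at (337,125) with lugs at (313,172) and (356,170). The steel rod runs from its tab at (236,207) to its tip at (243,147), and the small board is at (430,217) with the cat at (436,205). The decoys are the orange rod at (182,214) and the big board at (458,295). Next: close-up wrist views.

Run:
```python
from h import *
from scipy.spatial.transform import Rotation as Ro
def q(yaw,tilt=0):  # tool z toward +x(yaw) tilted; tool y horizontal
    return (Ro.from_euler('z',yaw)*Ro.from_euler('y',np.pi-tilt)).as_quat()
print(np.round(current_orientation(),3))
# IK feasibility
T=np.radians(45)
def tcp(g,yaw,tilt):
    z=Ro.from_quat(q(yaw,tilt)).apply([0,0,1]); return np.array(g)+.019*z
for nm,g,y in(("board",(.43,-.25,.048),-.4),("home",(.645,0,.048),0),("mid",(.46,0,.048),0),("rodpick",(.49,.285,.046),np.pi/2),("rodpick2",(.49,.285,.046),-np.pi/2),("rodstart",(.61,.28,.046),0),("rodend",(.61,.09,.046),0)):
  for t in(0,25,35,45):
    for f in(0,1):
      z=Ro.from_quat(q(y,np.radians(t)))
      if f: z=z*Ro.from_euler('z',np.pi)
      r=inverse_kinematics(tcp(g,y,np.radians(t)),z.as_quat()); print(nm,t,f,z.apply([0,0,1]).round(2),None if r is None else np.round(r,2))
c=capture("wrist"); R=np.array(c["R"]);C=-R.T@np.array(c["t"])
RT=Ro.from_quat(current_orientation()).as_matrix()
print("cam in tool",RT.T@(C-current_position()),"\n",RT.T@R.T, np.array(c["intrinsics"]))
```

```text
[ 0.19   0.982 -0.    -0.   ]
board 0 0 [ 0. -0. -1.] [-0.67  0.48  1.92 -0.    0.74 -1.84]
board 0 1 [ 0. -0. -1.] [-0.67  0.48  1.92 -0.    0.74  1.31]
board 25 0 [ 0.39 -0.16 -0.91] None
board 25 1 [ 0.39 -0.16 -0.91] None
board 35 0 [ 0.53 -0.22 -0.82] None
board 35 1 [ 0.53 -0.22 -0.82] None
board 45 0 [ 0.65 -0.28 -0.71] None
board 45 1 [ 0.65 -0.28 -0.71] None
home 0 0 [ 0.  0. -1.] [-0.11  0.63  1.58 -0.    0.93 -1.68]
home 0 1 [ 0.  0. -1.] [-0.11  0.63  1.58 -0.    0.93  1.46]
home 25 0 [ 0.42  0.   -0.91] [-0.14  0.54  1.95  0.27  0.22 -1.96]
home 25 1 [ 0.42  0.   -0.91] [-0.14  0.54  1.95  0.27  0.22  1.18]
home 35 0 [ 0.57  0.   -0.82] None
home 35 1 [ 0.57  0.   -0.82] None
home 45 0 [ 0.71  0.   -0.71] [-0.18  0.65  2.21  2.88  0.51  1.67]
home 45 1 [ 0.71  0.   -0.71] [-0.18  0.65  2.21  2.88  0.51 -1.47]
mid 0 0 [ 0.  0. -1.] [-0.15  0.45  2.   -0.    0.69 -1.72]
mid 0 1 [ 0.  0. -1.] [-0.15  0.45  2.   -0.    0.69  1.42]
mid 25 0 [ 0.42  0.   -0.91] None
mid 25 1 [ 0.42  0.   -0.91] None
mid 35 0 [ 0.57  0.   -0.82] None
mid 35 1 [ 0.57  0.   -0.82] None
mid 45 0 [
[... 1686 characters left out ...]
.65 -0.    0.89 -1.54]
rodend 0 1 [ 0.  0. -1.] [ 0.03  0.6   1.65 -0.    0.89  1.61]
rodend 25 0 [ 0.42  0.   -0.91] None
rodend 25 1 [ 0.42  0.   -0.91] None
rodend 35 0 [ 0.57  0.   -0.82] None
rodend 35 1 [ 0.57  0.   -0.82] None
rodend 45 0 [ 0.71  0.   -0.71] [0.06 0.66 2.26 3.22 0.57 1.55]
rodend 45 1 [ 0.71  0.   -0.71] [ 0.06  0.66  2.26  3.22  0.57 -1.59]
cam in tool [ 0.08331008  0.00091441 -0.16166929] 
 [[ 8.77447651e-04 -9.54677823e-01 -2.97639858e-01]
 [ 9.99999429e-01  1.01912607e-03 -3.20823651e-04]
 [ 6.09615762e-04 -2.97639406e-01  9.54678172e-01]] [[281.0728156    0.         320.91879198]
 [  0.         281.0728156  203.45582005]
 [  0.           0.           1.        ]]
```

```bash
cat >> h.py <<'E'
from scipy.spatial.transform import Rotation as Ro
def q(yaw,tilt=0,f=0):
    r=Ro.from_euler('z',yaw)*Ro.from_euler('y',np.pi-np.radians(tilt))
    if f: r=r*Ro.from_euler('z',np.pi)
    return r.as_quat()
def tcp(g,yaw,tilt=0):
    return np.array(g)+.019*Ro.from_quat(q(yaw,tilt)).apply([0,0,1])
def snap(n,name):
    c=capture(n); cv2.imwrite(f"pics/{name}.png",c["image"])
    np.savez(f"{name}.npz",**{k:np.array(c[k]) for k in("image","range_z","intrinsics","R","t")}); return c
E
python3 - <<'E'
from h import *
move_ptp([.52,0,.28],q(0))
c=snap("wrist","w1")
for k in("board","rod","cat","rack","rod_tip","left_lug"):
    for r in silhouettes("wrist",k):
        u,v=r["xy"]; P,_,_=cloud(c,r["region"]); print(k,round(r["conf"],2),np.round([u,v]),len(P),P.min(0).round(3),P.max(0).round(3),np.median(P,0).round(3))
print(current_clock(),current_position(),current_joint_pos())
E
```

```text
board 0.76 [47. 16.] 2336 [ 0.29  -0.425 -0.002] [ 0.34  -0.294  0.029] [ 0.311 -0.354  0.025]
rod 0.6 [498. 177.] 1276 [ 0.48   0.268 -0.003] [0.675 0.328 0.063] [0.526 0.277 0.009]
rod 0.6 [597. 135.] 681 [ 0.454  0.339 -0.002] [0.476 0.486 0.012] [0.465 0.41  0.008]
cat 0.75 [116. 157.] 1746 [ 0.468 -0.29   0.018] [ 0.51  -0.253  0.115] [ 0.487 -0.269  0.07 ]
rack 0.73 [318. 303.] 8643 [ 0.578 -0.102 -0.001] [0.932 0.107 0.191] [0.662 0.001 0.156]
rod_tip 0.62 [591. 135.] 603 [ 0.455  0.339 -0.002] [0.476 0.485 0.012] [0.465 0.409 0.009]
rod_tip 0.57 [498. 174.] 1207 [ 0.48   0.269 -0.003] [0.673 0.343 0.063] [0.522 0.277 0.009]
left_lug 0.77 [318. 302.] 8624 [ 0.578 -0.102 -0.003] [0.932 0.109 0.191] [0.662 0.001 0.156]
4.1583 [5.19998617e-01 3.22613808e-04 2.79961395e-01] [-1.32293819e-01  1.92982608e-01  1.59989789e+00  3.20153011e-05
  1.34878095e+00 -1.70360568e+00]
```

View pics/w1.png

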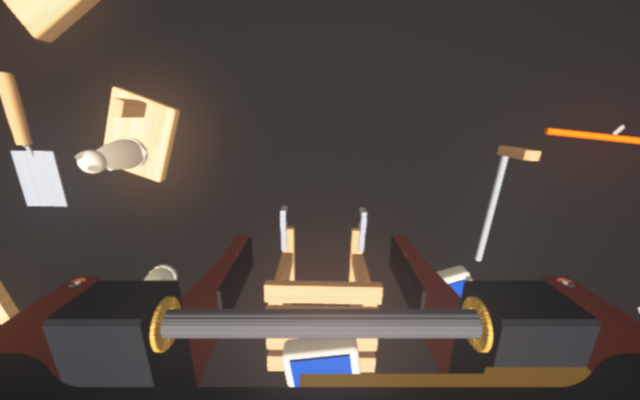

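Wrist view: board at (140,135) with tab at (125,105) and cat at (118,155). The lugs are at (283,228) and (363,228), and the shelf's front slat is at (322,292). The steel rod runs from its tab at (518,153) to its tip at (480,258). Fitting poses from the depth.

```bash
cat > fit.py <<'E'
from h import *
def sel(P,lo,hi): return P[np.all((P>lo)&(P<hi),1)]
def rect(P): return cv2.minAreaRect((P[:,:2]*1000).astype(np.float32))
E
python3 - <<'E'
from fit import *
for n in("w1","top0","scene0"):
    c=np.load(n+".npz"); P,u,v=cloud(c)
    if n=="w1": P=P[v<305]
    print("==",n,"bench z",np.median(sel(P,[.5,.1,-.02],[.58,.2,.02])[:,2]).round(4))
    B=sel(P,[.38,-.34,.012],[.55,-.2,.023]); print("board top",len(B),rect(B) if len(B)>5 else"")
    T=sel(P,[.38,-.31,.064],[.462,-.2,.076]); print("tab",len(T),T.mean(0).round(4) if len(T) else "", rect(T) if len(T)>5 else "")
    for s in(1,-1):
        L=sel(P,[.57,-.095,.021],[.66,.095,.032]); L=L[(L[:,1]>0)==(s>0)]; print("lug",s,len(L),(L.mean(0).round(4),L.min(0).round(3),L.max(0).round(3)) if len(L) else "")
    S=sel(P,[.6,-.1,.150],[.9,.1,.163]); print("shelf",len(S),S.min(0).round(4),S.max(0).round(4),rect(S))
    Tb=sel(P,[.45,.2,.056],[.55,.34,.068]); print("rodtab",len(Tb),rect(Tb) if len(Tb)>5 else "",Tb.mean(0).round(4) if len(Tb) else "")
    Rd=sel(P,[.49,.2,.005],[.72,.34,.014]); 
    if len(Rd)>5: print("rod",len(Rd),rect(Rd),Rd.min(0).round(3),Rd.max(0).round(3))
E
```

```text
== w1 bench z -0.0005
board top 3222 ((466.27532958984375, -269.8178405761719), (90.74034118652344, 114.73609161376953), 68.91732025146484)
tab 246 [ 0.4274 -0.2535  0.0689] ((427.4716491699219, -254.68359375), (15.192854881286621, 22.06669044494629), 69.48828125)
lug 1 179 (array([0.6134, 0.0668, 0.0255]), array([0.58 , 0.053, 0.021]), array([0.66 , 0.073, 0.031]))
lug -1 179 (array([ 0.6137, -0.0584,  0.0253]), array([ 0.578, -0.064,  0.021]), array([ 0.659, -0.047,  0.032]))
shelf 2364 [ 0.6251 -0.066   0.15  ] [0.6529 0.074  0.1587] ((638.690673828125, 3.8321990966796875), (140.00137329101562, 25.764202117919922), 88.78512573242188)
rodtab 192 ((487.1429748535156, 285.0727844238281), (22.541358947753906, 13.862123489379883), 87.88108825683594) [0.487  0.2836 0.0609]
rod 759 ((604.0401611328125, 267.9488220214844), (60.2669677734375, 219.9393310546875), 71.5576400756836) [0.49  0.205 0.005] [0.699 0.289 0.014]
== top0 bench z 0.001
board top 879 ((476.4369201660156, -273.7571105957031), (90.52861022949219, 137.4799041748047), 69.50440216064453)
tab 42 [ 0.4276 -0.2548  0.0702] ((4
[... 997 characters left out ...]
297, 20.593612670898438), 69.1436767578125)
lug 1 59 (array([0.615 , 0.0678, 0.0259]), array([0.585, 0.063, 0.021]), array([0.653, 0.072, 0.031]))
lug -1 10 (array([ 0.609 , -0.06  ,  0.0268]), array([ 0.605, -0.065,  0.021]), array([ 0.613, -0.056,  0.031]))
shelf 1499 [ 0.6286 -0.07    0.1501] [0.761  0.073  0.1626] ((694.0454711914062, 1.5697860717773438), (141.81170654296875, 131.51124572753906), 88.86595916748047)
rodtab 42 ((490.8154296875, 284.59454345703125), (21.85788345336914, 15.498114585876465), 87.70677947998047) [0.4921 0.2845 0.0617]
rod 276 ((595.5484008789062, 270.4791564941406), (207.7550506591797, 136.9259033203125), 0.4729023873806) [0.491 0.203 0.005] [0.699 0.34  0.014]
```

```bash
cat >> h.py <<'E'
O=np.array([.674,.003]); YR=-.0195
def rk(x,y,z):
    a=Ro.from_euler('z',YR).apply([x,y,0]); return np.array([O[0]+a[0],O[1]+a[1],z])
E
python3 - <<'E'
from fit import *
yb=np.radians(-21.1); g=np.array([.4273,-.2547,.048])
move_gripper(.045)
move_ptp(tcp(g+[0,0,.07],yb),q(yb))
servo_line(tcp(g,yb),rate=.1)
move_gripper(0.0); print("gap",current_finger_gap(),current_grip_force(),current_clock())
servo_line(tcp(rk(-.175-.042,0,.048),YR),q(YR),rate=.075)
print(current_position(),current_force().round(1) if hasattr(current_force(),'round') else current_force(),current_finger_gap(),current_clock())
c=snap("wrist","w2"); P,u,v=cloud(c); P=P[v<305]
B=sel(P,[.40,-.08,.012],[.6,.08,.023]); print("board",len(B),rect(B),"expected",rk(-.175,0,0))
C=sel(P,[.40,-.08,.030],[.6,.08,.12]); print("cat",C.max(0).round(3),C.min(0).round(3))
E
```

```text
gap 0.013751097895535459 29.996121525764465 7.6417
[0.45641748 0.0073533  0.02924255] [-0.6 -6.9  9.1] 0.013844678396157158 11.3083
board 4807 ((472.112548828125, 7.946811676025391), (90.1514892578125, 63.12919616699219), 88.61497497558594) expected [0.49903327 0.00641228 0.        ]
cat [0.466 0.042 0.12 ] [ 0.421 -0.072  0.03 ]
```

View pics/w2.png

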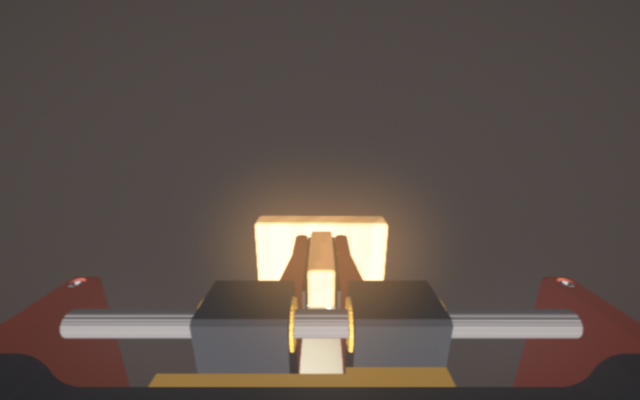

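Run:
```python
from fit import *
def cat(tag):
    c=snap("scene",tag); 
    P,_,_=cloud(c); C=sel(P,[.4,-.06,.03],[.8,.06,.12]); 
    for r in silhouettes("scene","cat")[:3]:
        p,_,_=cloud(c,r["region"]); print("cat",round(r["conf"],2),np.round(r["xy"]),np.median(p,0).round(3),p[:,2].max().round(3))
cat("s2")
hit=servo_line(tcp(rk(-.06-.042,-.0008,.0485),YR),q(YR),rate=.06,contact_N=12)
print(hit,current_position(),current_force(),current_finger_gap(),current_clock())
cat("s3")
for t in(12,15,18,20):
    z=Ro.from_quat(q(YR,t)).apply([0,0,1]); 
    for x in(-.135,-.062): print(t,x,inverse_kinematics(rk(x,0,.007),q(YR,t)))
im=cv2.imread("pics/s3.png")[130:330,180:440]; cv2.imwrite("pics/s3c.png",cv2.resize(im,None,fx=3,fy=3)[:600,:800])
```

```text
cat 0.77 [312. 222.] [0.533 0.008 0.065] 0.116
True [0.4564347  0.00720204 0.0292025 ] [-1.06962884 -0.97933127  4.60720901] 0.014014104266269202 11.825
cat 0.59 [308. 219.] [0.534 0.007 0.067] 0.118
cat 0.34 [275. 259.] [0.714 0.018 0.156] 0.197
12 -0.135 [-0.13479863  0.51019621  2.02197092  0.0611696   0.40201031 -1.73990063]
12 -0.062 [-0.1188848   0.56914032  1.85890553  0.0426141   0.50549576 -1.70531299]
15 -0.135 [-0.13993088  0.50566227  2.06721012  0.10202863  0.31024509 -1.78435024]
15 -0.062 [-0.12267019  0.56111032  1.90503988  0.06604183  0.41577864 -1.73090425]
18 -0.135 [-0.14546195  0.50527041  2.11231287  0.18243281  0.21565168 -1.86895077]
18 -0.062 [-0.12669729  0.55645104  1.95069966  0.10416225  0.32360552 -1.77157601]
20 -0.135 None
20 -0.062 [-0.12952144  0.55540425  1.98083727  0.14611132  0.26088716 -1.81546513]
```

View pics/s3c.png

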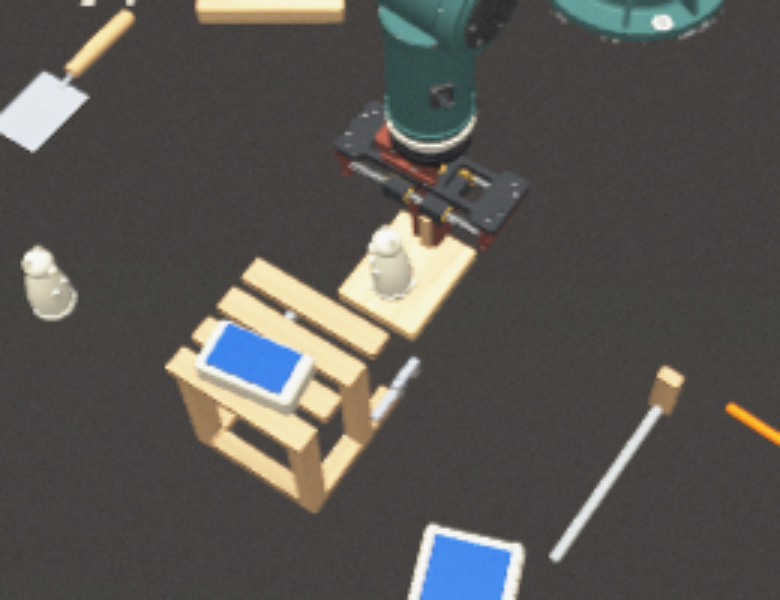

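The cat is standing and the board is in front of the mouth. The guard tripped on the residual drag force rather than on an obstacle, so I'm continuing with a higher limit.

Run:
```python
from fit import *
hit=servo_line(tcp(rk(-.06-.042,-.0008,.0487),YR),q(YR),rate=.06,contact_N=25)
print(hit,current_position(),tcp(rk(-.102,-.0008,.0487),YR),current_force(),current_finger_gap(),current_clock())
c=snap("scene","s4")
for r in silhouettes("scene","cat")[:3]:
    p,_,_=cloud(c,r["region"]); print("cat",round(r["conf"],2),np.round(r["xy"]),np.median(p,0).round(3),p[:,2].max().round(3))
```

```text
False [0.56693186 0.00509856 0.02880912] [0.57200379 0.00418903 0.0297    ] [-7.38943062  0.05632148  8.66841357] 0.013867507738259677 13.9667
cat 0.68 [274. 261.] [0.714 0.017 0.156] 0.196
cat 0.49 [289. 242.] [0.64  0.007 0.104] 0.149
```

Run:
```python
from fit import *
t=15
print(inverse_kinematics(rk(-.15,0,.009),q(YR,t)),inverse_kinematics(rk(-.15,0,.10),q(YR,t)))
move_gripper(.04)
p=current_position(); servo_line([p[0],p[1],.10],rate=.12)
c=snap("wrist","w5"); P,u,v=cloud(c); P=P[v<305]
B=sel(P,[.45,-.08,.012],[.7,.08,.023]); B=B[B[:,0]<.6]; print("board",len(B),rect(B),B.min(0).round(4),"rear rack x",B.min(0)[0]-O[0])
move_ptp(rk(-.15,0,.10),q(YR,t)); move_gripper(0)
servo_line(rk(-.15,0,.009),rate=.12)
print(current_position(),current_force(),current_clock())
hit=servo_line(rk(-.06,0,.009),rate=.05,contact_N=9)
a=Ro.from_euler('z',-YR).apply(np.array(current_position())-[O[0],O[1],0])
print(hit,a,current_force(),current_clock())
```

```text
[-0.14422209  0.49092209  2.09898058  0.11150139  0.29355441 -1.79807884] [-0.14422209  0.30604415  2.02818363  0.06180347  0.5483582  -1.74407054]
board 4226 ((574.9744873046875, 5.056583404541016), (135.12173461914062, 49.96156692504883), 89.8319320678711) [ 0.5499 -0.0625  0.012 ] rear rack x -0.12406951612562223
[0.52441644 0.00587534 0.00937304] [0.26447706 0.67610033 0.23591054] 17.6083
True [-6.59720499e-02  8.96990751e-05  8.19191252e-03] [ 0.47727713 -0.16858246  0.98506933] 19.1583
```

Run:
```python
from fit import *
servo_line(rk(-.15,0,.012),rate=.12); 
move_ptp(rk(-.19,0,.26),q(YR,0))
c=snap("wrist","w6"); P,u,v=cloud(c); P=P[v<305]
T=sel(P,[.58,-.03,.064],[.68,.03,.076]); print("tab",rect(T)); print("expected tab",rk(-.042,0,0))
B=sel(P,[.58,-.044,.0135],[.625,.044,.0225]); print("rear edge rack x",np.percentile(B[:,0],[0,1,3]) -O[0], rect(B))
for s in(1,-1):
    L=sel(P,[.57,-.095,.024],[.618,.095,.031]); L=L[(L[:,1]>0)==(s>0)]; L=L[abs(L[:,1]-.0045)>.055]
    a=Ro.from_euler('z',-YR).apply(L-[O[0],O[1],0]); print("lug",s,len(L),a.mean(0).round(4),a.min(0).round(4),a.max(0).round(4),rect(L))
# rod line
Rd=sel(P,[.505,.25,.006],[.70,.30,.014]); 
vx=cv2.fitLine((Rd[:,:2]).astype(np.float32),cv2.DIST_HUBER,0,.001,.001).ravel(); print("rod",len(Rd),vx,np.degrees(np.arctan2(vx[1],vx[0])),Rd.max(0),Rd.min(0))
Tb=sel(P,[.45,.25,.056],[.53,.32,.068]); print("rodtab",len(Tb),rect(Tb))
snap("scene","s6"); im=cv2.imread("pics/s6.png")[180:330,200:420]; im=cv2.resize(im,(640,436)); w=cv2.resize(cv2.imread("pics/w6.png")[120:300,220:560],(640,339))
cv2.imwrite("pics/m6.png",cv2.resize(np.vstack([im,w]),(495,600))); print(current_clock())
```

```text
tab ((0.0, 0.0), (0.0, 0.0), 0.0)
expected tab [0.63200798 0.00381895 0.        ]
rear edge rack x [-0.05712972 -0.05710329 -0.05704198] ((620.6356201171875, 1.5315132141113281), (7.914758205413818, 82.21861267089844), 0.34834086894989014)
lug 1 112 [-0.0785  0.064   0.0262] [-0.0954  0.06    0.0242] [-0.0608  0.0681  0.0297] ((597.2001342773438, 68.63115692138672), (34.56574249267578, 7.810647010803223), 0.17060446739196777)
lug -1 114 [-0.0788 -0.0637  0.0263] [-0.0951 -0.0679  0.0241] [-0.0601 -0.0599  0.0284] ((595.1669311523438, -59.51768112182617), (7.951195240020752, 34.92152786254883), 88.0085678100586)
rod 595 [ 0.9978195  -0.06600176  0.5736898   0.27846545] -3.7843733 [0.67537791 0.2886484  0.01140475] [0.50500247 0.26801939 0.00601329]
rodtab 206 ((487.2317199707031, 284.7138977050781), (22.9708309173584, 14.408113479614258), 86.70026397705078)
21.0833
```

View pics/m6.png

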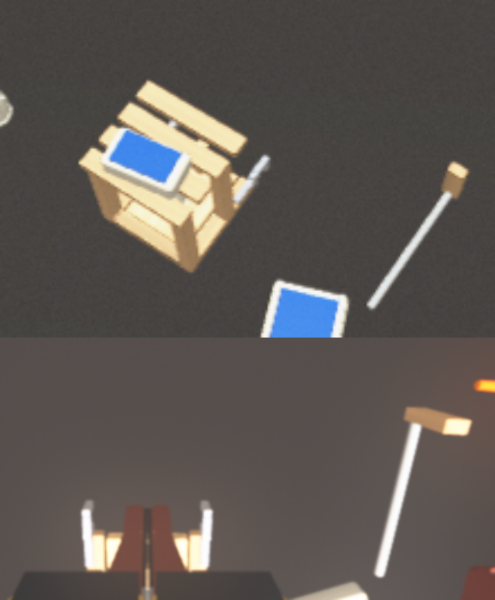

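Run:
```python
from fit import *
yr=np.radians(86.2); g=np.array([.4872,.2847,.046])
from bench import goto_joints
for f in(0,1):
  for t in(0,8,10,12,15):
    print(f,t,"pick",*[np.round(r,2) if r is not None else None for r in (inverse_kinematics(tcp(g,yr,t),q(yr,t,f)),inverse_kinematics(tcp(rk(-.0785,.285,.05),YR,t),q(YR,t,f)),inverse_kinematics(tcp(rk(-.0785,.09,.046),YR,t),q(YR,t,f)))])
```

```text
0 0 pick [ 0.41  0.55  1.77  0.    0.82 -2.67] [ 0.35  0.65  1.52 -0.    0.96 -1.21] [ 0.04  0.59  1.68 -0.    0.87 -1.51]
0 8 pick [ 0.32  0.53  1.83  0.19  0.73 -2.89] [ 0.37  0.61  1.64 -0.08  0.77 -1.12] [ 0.05  0.55  1.79 -0.02  0.66 -1.49]
0 10 pick [ 0.3   0.53  1.85  0.25  0.71 -2.96] [ 0.38  0.6   1.66 -0.1   0.72 -1.1 ] [ 0.05  0.54  1.82 -0.02  0.6  -1.48]
0 12 pick None [ 0.39  0.59  1.69 -0.13  0.67 -1.06] [ 0.05  0.53  1.85 -0.03  0.55 -1.48]
0 15 pick None [ 0.4   0.59  1.73 -0.19  0.6  -1.  ] [ 0.05  0.52  1.9  -0.04  0.46 -1.46]
1 0 pick [0.41 0.55 1.77 0.   0.82 0.47] [ 0.35  0.65  1.52 -0.    0.96  1.94] [ 0.04  0.59  1.68 -0.    0.87  1.63]
1 8 pick [0.32 0.53 1.83 0.19 0.73 0.25] [ 0.37  0.61  1.64 -0.08  0.77  2.02] [ 0.05  0.55  1.79 -0.02  0.66  1.65]
1 10 pick [0.3  0.53 1.85 0.25 0.71 0.18] [ 0.38  0.6   1.66 -0.1   0.72  2.05] [ 0.05  0.54  1.82 -0.02  0.6   1.66]
1 12 pick [0.28 0.53 1.86 0.31 0.7  0.11] [ 0.39  0.59  1.69 -0.13  0.67  2.08] [ 0.05  0.53  1.85 -0.03  0.55  1.66]
1 15 pick [0.24 0.53 1.88 0.4  0.69 0.01] [ 0.4   0.59  1.73 -0.19  0.6   2.14] [ 0.05  0.52  1.9  -0.04  0.46  1.68]
```

Run:
```python
from fit import *
yr=np.radians(86.2); g=np.array([.4872,.2847,.046]); t=9
move_gripper(.04)
move_ptp(tcp(g+[0,0,.08],yr,t),q(yr,t))
servo_line(tcp(g,yr,t),rate=.1)
move_gripper(0); print("gap",current_finger_gap(),current_grip_force(),current_clock())
servo_line(tcp(g+[0,0,.055],yr,t),rate=.12)
servo_line(tcp(g+[0,.005,.055],YR,t),q(YR,t),rate=.01) if False else move_ptp(tcp(g+[0,.005,.055],YR,t),q(YR,t))
print(current_joint_pos(),current_clock())
servo_line(tcp(rk(-.0785,.285,.101),YR,t),rate=.12)
servo_line(tcp(rk(-.0785,.285,.049),YR,t),rate=.1)
print(current_finger_gap(),current_clock())
c=snap("wrist","w7")
c=snap("scene","s7")
for cam in("w7","s7"):
    c=np.load(cam+".npz");P,u,v=cloud(c)
    if cam=="w7": P=P[v<305]
    a=Ro.from_euler('z',-YR).apply(P-[O[0],O[1],0])
    R_=a[(a[:,0]>-.1)&(a[:,0]<-.055)&(a[:,1]>.085)&(a[:,1]<.25)&(a[:,2]>.006)&(a[:,2]<.03)]
    if len(R_)<9: print(cam,len(R_)); continue
    for lo in np.arange(.085,.25,.03):
        s=R_[(R_[:,1]>=lo)&(R_[:,1]<lo+.03)]
        if len(s): print(cam,lo.round(3),len(s),np.median(s[:,0]).round(4),s[:,2].max().round(4))
    print("tip y",R_[:,1].min())
im=cv2.imread("pics/s7.png")[180:360,200:500]; cv2.imwrite("pics/s7c.png",cv2.resize(im,(800,480)))
```

```text
gap 0.013863978202973444 30.000519454479218 24.5417
[ 0.46090779  0.42829732  1.83745668 -0.10729403  0.73983369 -1.01658856] 26.7917
0.013824417585224522 28.5583
w7 0.085 322 -0.0812 0.0136
w7 0.115 569 -0.0811 0.0133
w7 0.145 575 -0.0812 0.0133
w7 0.175 570 -0.0812 0.0132
w7 0.205 563 -0.0812 0.0137
w7 0.235 284 -0.0812 0.0129
tip y 0.09714356016021221
s7 0.085 23 -0.0738 0.0174
s7 0.115 40 -0.0747 0.0177
s7 0.145 34 -0.075 0.0175
s7 0.175 38 -0.0742 0.0177
s7 0.205 39 -0.074 0.0175
s7 0.235 19 -0.0741 0.0159
tip y 0.09490772495298669
```

View pics/s7c.png

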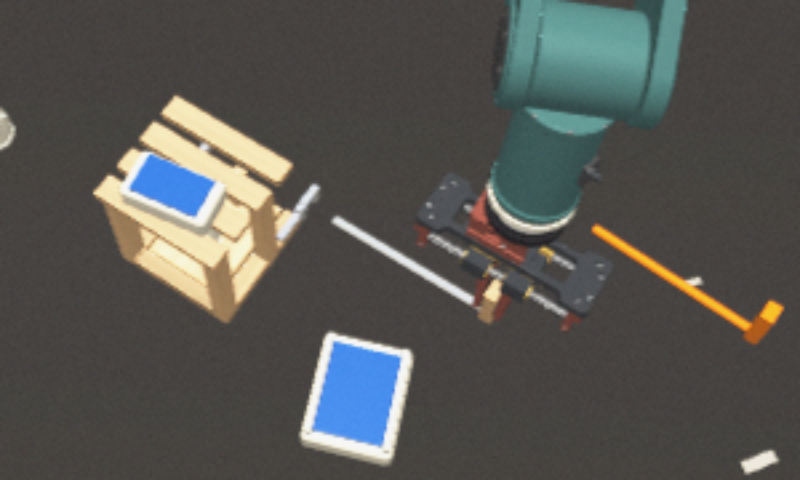

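The rod is straight, about 3 mm up, in line with the lugs, with its tip at y≈0.097. Inserting now.

Run:
```python
from fit import *
t=9
servo_line(tcp(rk(-.0785,.285,.0472),YR,t),rate=.1)
print(current_force())
hit=servo_line(tcp(rk(-.0785,.094,.0472),YR,t),rate=.06,contact_N=8)
a=Ro.from_euler('z',-YR).apply(np.array(current_position())-[O[0],O[1],0]); print(hit,a,current_force(),current_clock())
if not hit:
    servo_line(tcp(rk(-.0785,.094,.0462),YR,t),rate=.05)
    move_gripper(.035)
    z=Ro.from_quat(current_orientation()).apply([0,0,1]); servo_line(np.array(current_position())-.08*z,rate=.1)
    servo_line(np.array(current_position())+[-.13,0,.12],rate=.2)
    print(current_clock())
c=snap("scene","s8"); snap("top","t8"); snap("wrist","w8")
A=cv2.resize(cv2.imread("pics/s8.png")[190:330,200:420],(660,420)); B=cv2.resize(cv2.imread("pics/t8.png")[90:190,280:440],(320,180)); W=cv2.resize(cv2.imread("pics/w8.png"),(340,180))
cv2.imwrite("pics/m8.png",np.vstack([A,np.hstack([B,W])]))
```

```text
[-0.73291982  0.02464119 -0.87178955]
False [-0.07551142  0.09412919  0.02845338] [-0.96904502  0.68527574 -1.12027729] 32.2417
35.0167
```

View pics/m8.png

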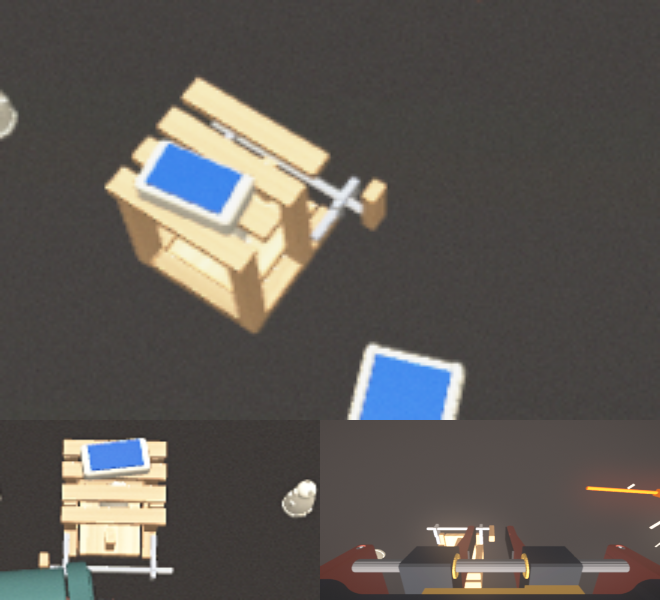

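Run:
```python
from fit import *
move_ptp(rk(-.24,0,.17),q(YR,0)); c=snap("wrist","w9")
for n in("w9","s8","t8"):
    P,u,v=cloud(np.load(n+".npz")); 
    a=Ro.from_euler('z',-YR).apply(P-[O[0],O[1],0])
    m=(abs(a[:,1])<.045)&(a[:,0]>-.07)&(a[:,0]<.07)&(a[:,2]>.03)&(a[:,2]<.13)
    if n=="w9": m&=v<305
    s=a[m]; C=s[s[:,0]>-.015]; T=s[s[:,0]<-.025]
    print(n,"cat",len(C),C.mean(0).round(3) if len(C) else "",C[:,2].max().round(3) if len(C) else "","tab",len(T),T.min(0).round(4) if len(T) else "",T.max(0).round(4) if len(T) else "")
    e=a[(abs(a[:,1])<.04)&(a[:,2]>.0145)&(a[:,2]<.022)&(a[:,0]<-.02)&(a[:,0]>-.069)]
    if len(e): print("  board rear",np.percentile(e[:,0],[0,2,5]).round(4))
    r=a[(a[:,0]>-.09)&(a[:,0]<-.065)&(a[:,2]>.006)&(a[:,2]<.013)&(a[:,1]<0)]
    if len(r): print("  rod tip y",r[:,1].min().round(4))
print(current_clock())
cv2.imwrite("pics/w9c.png",c["image"])
```

```text
w9 cat 0   tab 0  
  board rear [-0.0334 -0.0327 -0.0324]
  rod tip y -0.0454
s8 cat 14 [0.022 0.013 0.049] 0.066 tab 10 [-0.0473 -0.0064  0.0304] [-0.0259  0.0054  0.0731]
  board rear [-0.0519 -0.0444 -0.0332]
  rod tip y -0.8959
t8 cat 46 [ 0.019 -0.006  0.077] 0.113 tab 56 [-0.0518 -0.0072  0.0316] [-0.0279  0.0069  0.077 ]
  board rear [-0.0562 -0.0556 -0.0551]
  rod tip y -0.8926
35.725
```

View pics/w9c.png

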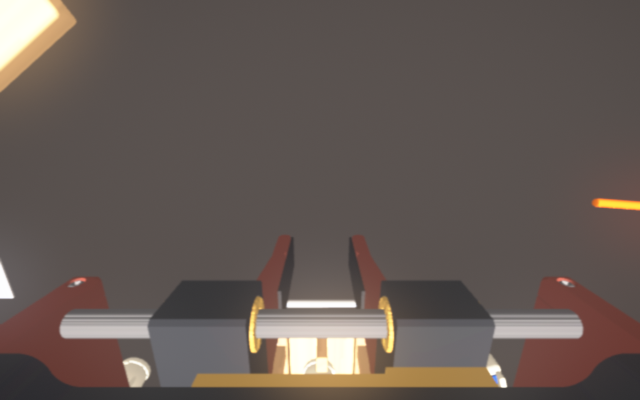

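The last wrist view shows the board and the cat's foot under the shelf near (320,365). From the top camera's depth, the cat's top is at 113 mm, which means it is standing, and the board's rear edge is at about -56 mm, so it is home.

```bash
python3 -c "
from bench import *
print(close_job(), current_clock())"
```

```text
the job is handed in; nothing more can be done
the job is handed in; nothing more can be done
```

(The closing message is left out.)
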